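# Close up the lampworker's bead press

### The arm

A 6-joint arm with a two-finger parallel gripper is mounted at the origin on the work surface. World frame = base frame: x ahead of the robot, y to its left, z up, the work surface at z = 0. Lengths are in m, angles in rad, forces in N, time in s.
With the tool pointing down it reaches from about 0.275 to 0.85 m from the base axis. Payload 5.2 kg.
Tool frame: the origin (TCP) lies at the centre of the arm's flange, where the gripper is bolted on; the fingertips stand 173 mm ahead of it and the grasp point (between the pads) lies 155 mm ahead of it; z points along the fingers, y is the line along which they close (so a half turn about z gives the same grasp; the last joint's range is limited). The gripper opens to 85 mm and grips with 20 to 120 N. Pads are 22 mm wide; open, the fingers measure 114 mm over their backs; the gripper's body (76 mm by 85 mm) begins 54 mm behind the grasp point. The pads swing forward as they close: fully open they stand 13 mm farther back than shut.
Start: joints at [0.935, 0.259, 1.535, -0, 1.348, -0.203], TCP at [0.231, 0.499, 0.405] pointing down, gripper open.
Joint ranges: [-3.14, 3.14], [-0.91, 2.08], [0.19, 2.58], [-1.22, 4.36], [0.22, 2.71], [-3.12, 3.12]. Speed limits (rad/s): [2.57, 2.57, 3.14, 3.14, 3.14, 3.14].

### API

Orientations are given as a unit quaternion [w, x, y, z].
In Python, from rig import * gives the robot as it stands. The module is installed in compiled form; this text tells all that it offers.
- The arm moves only by the tool arm_command, never from a script. Its argument "moves" is a list that holds one entry, the list of rows, each a list of 7 numbers: the closure, from -1 (fully open) to 1 (shut), then the shift along the tool's x, y, z as a fraction of full scale, then the turn, a rotation vector about the tool's x, y, z as a fraction of full scale. In form: [[[fingers, x, y, z, rx, ry, rz], ...]]. A call has 1 to 20 rows; each row is the pose to reach, as a shift and turn from the pose commanded when the call began, along the tool's axes at that moment; what a row does not reach only later rows make up. Full scale, the value 1, is 100 mm for a shift and 2 rad for a turn. A row lasts 1/12 s, in which the tool goes at most 41.7 mm and 7.16 degrees, less where a joint would pass 70% of its speed; a pose out of reach is approached as far as the arm can. A call with a number of a shift or a turn outside -1 to 1 is refused whole. A call with a gripper value outside its range is refused whole. The fingers move at their own pace and stop on an object; "squeeze" is the grip in N (left out, the last holds). Time passes only in rows, so rows that repeat a pose let the fingers close. It gives the time, the measured TCP pose, the force, the opening and the grip force at its end, in the units of the state.
- read_state(): the state, without advancing time (a new reading comes with each control period).
- camera(name): name is "side" or "top" or "wrist"; returns the picture (384x512x3 uint8, blue, green, red); there is no depth.
- camera_info(name): a dict with "camera_matrix" (3x3 intrinsics, pixels), "origin" and "orientation" of the camera in the world; the wrist camera has in their place "mount" (4x4, takes a point from camera to tool coordinates, whose origin is the TCP and whose axes are the flange's). Camera axes: x right, y down, z forward; pixel columns grow to the right and rows downward; lengths in m; the calibration is good to about 2 mm. A picture is of the moment at which its call begins: read the wrist's pose just before it. camera_info takes no time and is no camera call.
- close_job(): hands the job in; it is judged then, once.
Trained networks look in the newest picture that a camera, given by its name, has taken for a name from the list of things; names that differ only in an ending like _2 or _b are one class to them, and where a whole thing is asked for, a point or a joint stands for the part that bears it (a point fixed in the world has none). Each returns a list of dicts, best first, with "p" (0 to 1); they miss things now and then, are a little off and sometimes report something else, mostly with a low value. They report only what shows in the picture. A call takes as long as a camera call.
- find_in(thing, camera): "point" ([x, y, z] in m, in world coordinates, good to about 4 mm: the middle of the surface that is visible of it).
The state is a dict: "t": time; "joint_pos": joint angles; "joint_velocities": joint speeds; "joint_torque": joint torques, N m; "tcp_pos": TCP position; "orientation": TCP orientation; "force": force on the tool from outside, world axes, zero at the start; "wrist_torque": the same for the moment, N m; "opening": finger opening in m; "finger_force": force on a finger pad.
Only numpy, scipy, OpenCV 4.12 (cv2) and the standard library are available. Lean on these libraries where they do the work, as an engineer would, in place of code of your own. Each camera call takes 0.05 s, during which the arm holds its last target. There are 200 camera calls.

### The job

Close up the bead press: tip its pawl back, draw the toothed mandrel rest right out from over the lower die, then take the upper die off the sloping tool rest and lower it gently, held level, over both guide pins until it sits flush on the lower die, and only then let it go. Leave the graphite marver and the other things on the bench where they are.

Things in the scene. Friction and masses are not known exactly. Their poses are not given: they have to be found in the camera images.
- press: The bead press, fixed: blue cast base 150 x 190 mm, on it an aluminium lower die, 130 mm along the press's x and 60 mm along its y, with two round cavities. The origin is on the table under the lower die's centre; z up. Towards +y the base carries a blue guide block for the mandrel rest (34 mm wide, y = 78 to 124 mm; cheeks 60 mm high, ears at the pawl's pivot 78 mm).
- seat (a point): Centre of the lower die's flat top, 38 mm above the table, press axes. Two upright brass guide pins, 8 mm in diameter with bullet noses, stand at x = +48 and -48 mm from it, y = 0, and rise 22 mm above it. The upper die is home when its underside lies on this top with a pin through each hole, either way round: its grip's centre is then 38 mm straight above this point.
- pawl (a joint): Angle in rad of the ratchet pawl, a dark steel finger pivoted above the toothed bar (pivot along the press's x, at y = 112 mm, 68 mm above the table). 0 = down, its tooth bars the bar from being drawn out. Grows as it is tipped up and back, the ball moving towards +y; clear of the teeth above 0.3, stop at 1.15. Stiff pivot: it stays where it is left; half a newton at the ball moves it.
- pawl_ball (a point): Centre of the red ball, 15 mm in diameter, on the end of the pawl's thumb lever, 45 mm from the pivot. With the pawl down the lever leans 20 degrees from upright towards the lower die and the ball is 110 mm above the table at the press's y = 97 mm. Free on both sides along the press's x.
- restbar (a joint): How far in m the toothed mandrel rest is drawn out along the press's +y. Starts at 0 to 0.003 = run in, its brass V across the middle of the lower die; 0.080 = stop, quite clear of the die. A steel bar 16 mm wide, top 52 mm above the table (teeth 5 mm more, V up to 65 mm). With the pawl clear it slides at about 2 N and stays where it is left.
- rest_knob (a point): Centre of the brass knob on the outer end of the toothed bar, by which it is drawn out: upright, 15 mm in diameter, 36 mm tall (52 to 88 mm above the table; this point at 73 mm), 160 mm from the lower die's centre along the press's +y when the rest is run in. It moves with the bar.
- die_grip (a point): Centre of the wooden grip (72 mm long, 18 wide, 36 tall) on the upper die, an aluminium plate 130 x 60 x 14 mm, 0.3 kg, with 10 mm through holes at x = +48 and -48 mm. The point is 24 mm above the plate's top face, 38 mm above its underside. x along plate and grip, y across, z up from the plate. It starts in the left or right bay of the tool rest, sloping 35 degrees, long axis up the slope.
- tool_rest: Wooden sloping tool rest, fixed, 212 mm wide; its 150 mm long face rises at 35 degrees towards its +x (away from the robot), with a 12 mm high ledge at the low front edge, on which the plates stand, and 6 mm high strips beside two bays with middles at y = +47 and -47 mm. Origin on the table under its middle.
- marver: Bystander: dark graphite marver plate 130 x 60 x 14 mm with a round wooden knob and no holes, in the other bay of the tool rest. Origin at the centre of its underside.
- pliers: Bystander: pliers with red handles, 150 mm long, lying flat.
- tweezers: Bystander: steel tweezers, 150 mm long, lying flat.
- pick: Bystander: pick with a dark wooden handle and a thin steel point, 200 mm long, lying flat.
- mandrel_cup: Bystander: white cup, 85 mm tall, with thin steel mandrels standing in it up to 185 mm.
- bead_bowl: Bystander: blue bowl of beads, 104 mm across, 30 mm tall.
- glass_bird: Bystander: blue glass bird on a clear round foot, 70 mm tall.

How it is judged:
On the way, in this order (a step that is already met when the one before it is completed fails the run):
1. the pawl is tipped back clear of the teeth while the rest is still run in (value of joint pawl above 0.6 rad and value of joint restbar below 0.02 m), for 0.1 s.
2. the mandrel rest is drawn out clear of the lower die (value of joint restbar above 0.065 m), for 0.1 s.
3. the upper die is held clear of the tool rest and turned level (distance of die_grip from where it was at the start of the episode above 0.06 m and angle between die_grip's own z axis and vertical below 0.12 rad and z of die_grip in the frame of press above 0.095 m and contact force between the fingers and die above 1 N), for 0.1 s.
4. the upper die sits flush on the lower die over both pins, still held (z of die_grip in the frame of press below 0.079 m and horizontal distance between die_grip and press below 0.005 m and angle between the x axis of die_grip and the x axis of press, either way round below 0.06 rad and angle between die_grip's own z axis and vertical below 0.05 rad and contact force between the fingers and die above 0.5 N), for 0.1 s.
At the end, for the whole second after the job is handed in: The upper die lies flush on the lower die with a pin through each hole (within 2 mm of home in height, 4 mm across, 2 degrees of level), released and at rest, and the mandrel rest is drawn out at least 65 mm (z of die_grip in the frame of press between 0.073 and 0.078 m and horizontal distance between die_grip and press below 0.004 m and angle between the x axis of die_grip and the x axis of press, either way round below 0.05 rad and angle between die_grip's own z axis and vertical below 0.035 rad and value of joint restbar above 0.065 m and linear speed of die below 0.01 m/s); the robot touches nothing.
It fails at once if the upper die is tilted more than about 12 degrees on the guide pins (horizontal distance between die_grip and press below 0.02 m and z of die_grip in the frame of press below 0.095 m and angle between die_grip's own z axis and vertical above 0.2 rad).
It fails at once if the upper die is forced onto the press with more than 45 N (contact force between die and press above 45 N).
It fails at once if the marver is moved more than 20 mm (distance of marver from where it was at the start of the episode above 0.02 m).
It fails at once if another thing on the bench is moved more than 30 mm (distance of any of pliers, tweezers, pick, mandrel_cup, bead_bowl, glass_bird from where it was at the start of the episode above 0.03 m).
It also fails if it takes over 61 s, if anything falls off the work surface, if the arm or the gripper's body presses on something with over 40 N, if the wrist force passes 120 N, or if a joint passes its speed limit or range.

## Working session

There is one attempt and no reset: what is moved stays moved. The work goes in short steps, Python scripts to look and compute and a tool call to move; the robot and the scene stay as the last step left them, time stands still between calls to the robot, and variables do not carry over. Pictures are saved under pics/ and viewed, at most 10 in all, crops included, and the job is handed in when it is done.

Besides the shell and the picture viewer there is one more tool, called after "Call:" by a JSON object that holds its "api" and its "payload". arm_command: Moves the arm, as the interface text tells. Shift numbers are shares of 100 mm and turn numbers shares of 2 rad, none past 1 either way. Its arguments: {"type":"object","properties":{"moves":{"type":"array"},"squeeze":{"type":"number"}},"required":["moves"]}

```bash
mkdir -p pics
cat > h.py <<'E'
from rig import *
import numpy as np, cv2
from scipy.spatial.transform import Rotation as R
def rot(q): return R.from_quat([q[1],q[2],q[3],q[0]])
def campose(n,s=None):
    i=camera_info(n);K=np.array(i["camera_matrix"])
    if n=="wrist":
        s=s or read_state();T=np.eye(4);T[:3,:3]=rot(s["orientation"]).as_matrix();T[:3,3]=s["tcp_pos"]
        T=T@np.array(i["mount"])
    else:
        T=np.eye(4);o=np.array(i["orientation"]);T[:3,:3]=rot(o).as_matrix() if o.size==4 else o;T[:3,3]=i["origin"]
    return K,T
def px(P,n,s=None):
    K,T=campose(n,s);c=(np.asarray(P,float)-T[:3,3])@T[:3,:3];u=c@K.T;return u[...,:2]/u[...,2:]
def atz(uv,z,n,s=None):
    K,T=campose(n,s);d=T[:3,:3]@np.linalg.solve(K,[uv[0],uv[1],1]);return T[:3,3]+d*(z-T[2,3])/d[2]
E
python3 - <<'E'
from h import *
np.set_printoptions(precision=4,suppress=True)
for n in ("top","side"):
    im=camera(n);cv2.imwrite(f"pics/{n}0.png",im)
    for t in ["press","pawl_ball","rest_knob","die_grip","tool_rest","marver","mandrel_cup"]:
        print(n,t,[(np.round(d["point"],3).tolist(),round(d["p"],2)) for d in find_in(t,n)[:2]])
    K,T=campose(n);print(K[0,0],T)
s=read_state();print(s["tcp_pos"],s["orientation"],s["t"],camera_info("wrist")["mount"])
E
```

```text
top press [([0.543, 0.131, 0.015], 0.87)]
top pawl_ball [([0.553, 0.184, 0.073], 0.37)]
top rest_knob [([0.553, 0.155, 0.053], 0.58)]
top die_grip [([0.538, -0.291, 0.094], 0.74)]
top tool_rest [([0.55, -0.25, 0.074], 0.85)]
top marver [([0.537, -0.201, 0.083], 0.72), ([0.772, -0.101, 0.057], 0.31)]
top mandrel_cup [([0.771, -0.101, 0.052], 0.93)]
492.8315805911003 [[-0.0016 -0.9893  0.1461  0.3285]
 [-1.      0.0026  0.007  -0.089 ]
 [-0.0073 -0.1461 -0.9892  1.5674]
 [ 0.      0.      0.      1.    ]]
side press [([0.542, 0.097, 0.029], 0.57), ([0.554, -0.33, 0.04], 0.16)]
side pawl_ball []
side rest_knob [([0.547, 0.136, 0.056], 0.73)]
side die_grip [([0.53, -0.304, 0.087], 0.86)]
side tool_rest [([0.556, -0.332, 0.041], 0.62)]
side marver [([0.535, -0.211, 0.081], 0.62)]
side mandrel_cup [([0.755, -0.112, 0.068], 0.78), ([0.542, 0.09, 0.027], 0.72)]
396.01402626885175 [[ 0.9274 -0.1844  0.3255  0.2033]
 [-0.3741 -0.4593  0.8056 -0.9322]
 [ 0.001  -0.8689 -0.495   0.6299]
 [ 0.      0.      0.      1.    ]]
[0.2307 0.4993 0.4047] [-0.      0.2147  0.9767  0.    ] 0.8 [[-0.0006 -0.9501 -0.3119  0.0802]
 [ 1.     -0.0006  0.0001  0.0009]
 [-0.0003 -0.3119  0.9501  0.0312]
 [ 0.      0.      0.      1.    ]]
```

View pics/top0.png

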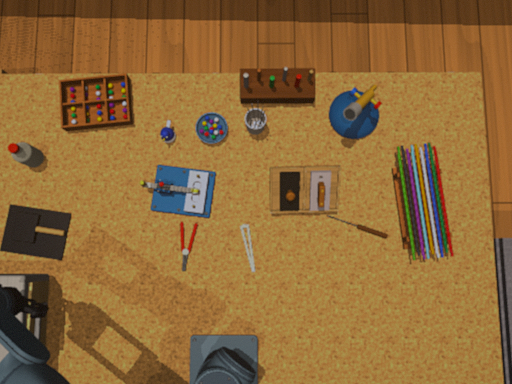

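View pics/side0.png

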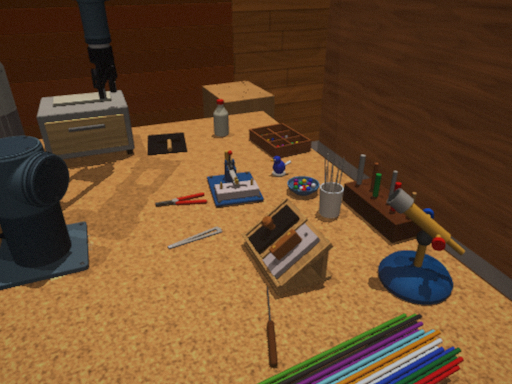

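Call:
{"api": "arm_command", "payload": {"moves": [[[1, -0.9, -0.4, 0, 0, 0, 0.567], [1, -0.9, -0.4, 0, 0, 0, 0.567], [1, -0.9, -0.4, 0, 0, 0, 0.567], [1, -0.9, -0.4, 0, 0, 0, 0.567], [1, -0.9, -0.4, 0, 0, 0, 0.567], [1, -0.9, -0.4, 0, 0, 0, 0.567], [1, -0.9, -0.4, 0, 0, 0, 0.567], [1, -0.9, -0.4, 0, 0, 0, 0.567], [1, -0.9, -0.4, 0, 0, 0, 0.567], [1, -0.9, -0.4, 0, 0, 0, 0.567]]]}}

```text
t: 1.63
tcp_pos: [0.2956, 0.4252, 0.4048]
orientation: [-0.0, 0.707, 0.707, 0.0]
force: [0.9, -0.4, 0.0]
opening: 0.0002
finger_force: 0.0
```

Call:
{"api": "arm_command", "payload": {"moves": [[[1, -0.9, 0.85, 0, 0, 0, 0], [1, -0.9, 0.85, 0, 0, 0, 0], [1, -0.9, 0.85, 0, 0, 0, 0], [1, -0.9, 0.85, 0, 0, 0, 0]]]}}

```text
t: 1.97
tcp_pos: [0.3851, 0.3316, 0.4048]
orientation: [0.002, 0.706, 0.708, 0.0]
force: [-0.2, -0.0, -0.7]
opening: -0.0001
finger_force: 0.0
```

Call:
{"api": "arm_command", "payload": {"moves": [[[1, -0.9, 0.85, 0, 0, 0, 0], [1, -0.9, 0.85, 0, 0, 0, 0], [1, -0.9, 0.85, 0, 0, 0, 0], [1, -0.9, 0.85, 0, 0, 0, 0]]]}}

```text
t: 2.3
tcp_pos: [0.4706, 0.2415, 0.4047]
orientation: [0.002, 0.706, 0.708, 0.0]
force: [-0.4, 0.3, 0.5]
opening: 0.0001
finger_force: 0.0
```

Call:
{"api": "arm_command", "payload": {"moves": [[[1, -0.9, 0.85, 0, 0, 0, 0], [1, -0.9, 0.85, 0, 0, 0, 0], [1, -0.9, 0.85, 0, 0, 0, 0], [1, -0.9, 0.85, 0, 0, 0, 0], [1, -0.9, 0.85, 0, 0, 0, 0], [1, -0.9, 0.85, 0, 0, 0, 0]]]}}

```text
t: 2.8
tcp_pos: [0.5514, 0.1564, 0.4043]
orientation: [-0.001, 0.705, 0.709, -0.0]
force: [0.5, -0.1, -0.7]
opening: 0.0005
finger_force: 0.0
```

Run:
```python
from h import *
np.set_printoptions(precision=4,suppress=True)
s=read_state();im=camera("wrist");cv2.imwrite("pics/w1.png",cv2.resize(im,(800,600)))
print(s["t"],s["tcp_pos"],s["orientation"],s["joint_pos"],s["opening"])
for t in ["press","pawl_ball","rest_knob"]:
    print(t,[(np.round(d["point"],3).tolist(),round(d["p"],2)) for d in find_in(t,"wrist")[:2]])
```

```text
2.8 [0.5514 0.1564 0.4043] [-0.0006  0.7054  0.7088 -0.0003] [0.0817 0.3007 1.4784 0.0006 1.3637 0.0767] 0.0005235205772353969
press [([0.554, 0.15, 0.017], 0.93)]
pawl_ball [([0.556, 0.191, 0.09], 0.77), ([0.721, 0.182, 0.042], 0.37)]
rest_knob [([0.55, 0.158, 0.056], 0.68)]
```

View pics/w1.png

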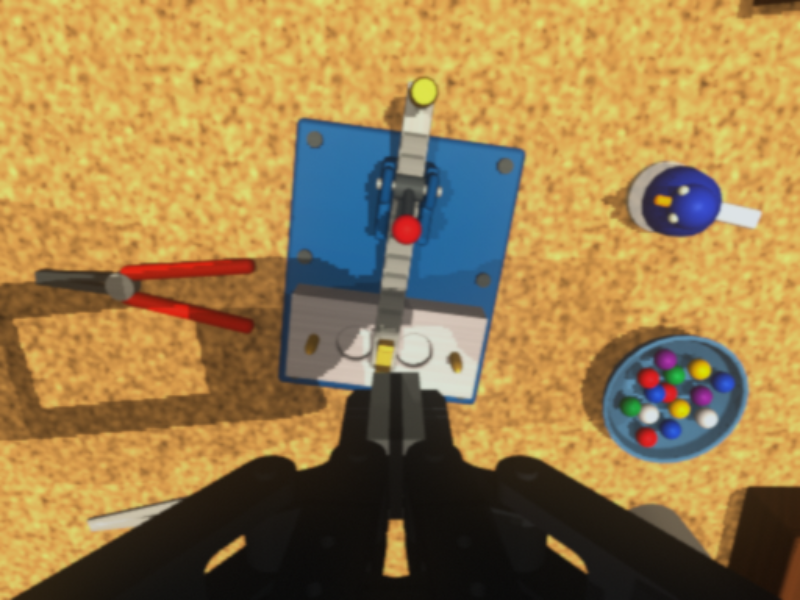

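```bash
cat >> h.py <<'E'
from scipy.optimize import least_squares
def fit(obs,n,s,p0):
    M=np.array([o[0] for o in obs],float)/1000;U=np.array([o[1] for o in obs],float)
    def f(p):
        c,sn=np.cos(p[2]),np.sin(p[2]);W=np.c_[p[0]+c*M[:,0]-sn*M[:,1],p[1]+sn*M[:,0]+c*M[:,1],M[:,2]]
        return (px(W,n,s)-U).ravel()
    r=least_squares(f,p0,loss="soft_l1");return r.x,f(r.x).reshape(-1,2)
E
python3 - <<'E'
from h import *
np.set_printoptions(precision=4,suppress=True)
s=read_state();q=.64
o=[((0,161,88),(423,90)),((0,97,110),(406,230)),((-48,0,60),(309,353)),((48,0,60),(457,371)),((-65,30,38),(293,297)),((65,30,38),(486,319)),((-48,0,38),(314,338)),((48,0,38),(456,354))]
o=[(a,(b[0]*q,b[1]*q)) for a,b in o]
p,r=fit(o,"wrist",s,[.55,.09,-.1]);print(p,"\n",r)
im=camera("wrist");cv2.imwrite("pics/w2.png",cv2.resize(im[160:270,160:340],(800,489),interpolation=cv2.INTER_CUBIC))
E
```

```text
[ 0.5443  0.0893 -0.1236] 
 [[-0.1845  2.4255]
 [ 0.0807 -0.9143]
 [ 0.0527 -0.1015]
 [ 0.7847 -0.3044]
 [-0.6707 -1.7749]
 [ 0.7895 -0.5097]
 [ 0.0257  0.7859]
 [-0.8665  1.3105]]
```

View pics/w2.png

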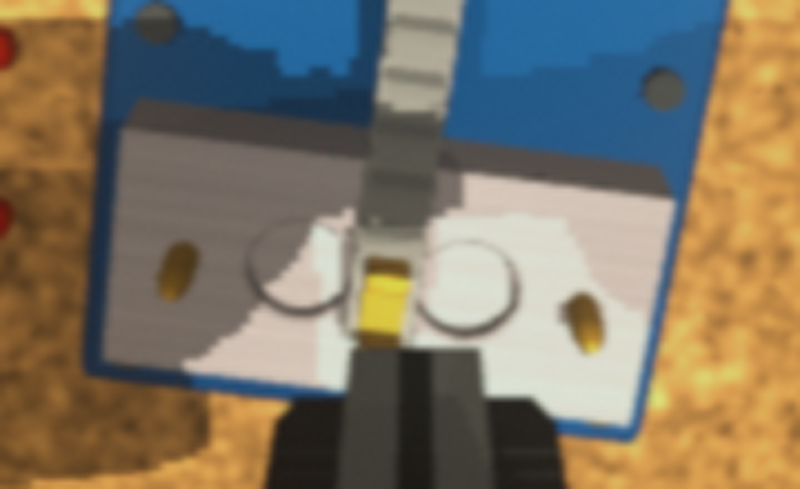

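Run:
```python
from h import *
np.set_printoptions(precision=4,suppress=True)
s=read_state();q=4.444
o=[((-65,30,38),(121,128)),((65,30,38),(675,200)),((-65,-30,38),(103,362)),((65,-30,38),(633,427)),((-48,0,50),(179,271)),((48,0,50),(585,322))]
o=[(a,(b[0]/q+160,b[1]/q+160)) for a,b in o]
p,r=fit(o,"wrist",s,[.55,.09,-.1]);print(p,"\n",r)
p,r=fit(o+[((0,161,88),(423*.64,90*.64)),((0,97,110),(406*.64,230*.64))],"wrist",s,[.55,.09,-.1]);print(p,"\n",r)
```

```text
[ 0.5448  0.0884 -0.1291] 
 [[ 0.1404 -0.1433]
 [ 0.2663 -0.421 ]
 [-0.0191 -0.473 ]
 [-0.5527 -0.7135]
 [-0.6184  1.1478]
 [ 0.7722  1.146 ]]
[ 0.5447  0.0888 -0.1234] 
 [[-0.1582 -0.1616]
 [ 0.1045 -1.0926]
 [ 0.011  -0.4523]
 [-0.4077 -1.2846]
 [-0.7445  1.0644]
 [ 0.7426  0.5914]
 [ 0.0025  2.9034]
 [ 0.3182 -0.4807]]
```

Call:
{"api": "arm_command", "payload": {"moves": [[[1, -0.05, 0.01, 0.35, 0, 0, 0.065], [1, -0.05, 0.01, 0.7, 0, 0, 0.065], [1, -0.05, 0.01, 0.7, 0, 0, 0.065], [1, -0.05, 0.01, 0.7, 0, 0, 0.065]]]}}

```text
t: 3.38
tcp_pos: [0.5517, 0.1518, 0.3336]
orientation: [-0.001, 0.75, 0.662, -0.002]
force: [0.6, 0.3, -0.2]
opening: 0.0001
finger_force: 0.0
```

Call:
{"api": "arm_command", "payload": {"moves": [[[1, 0, 0, 0.3, 0, 0, 0], [1, 0, 0, 0.63, 0, 0, 0], [1, 0, 0, 0.63, 0, 0, 0], [1, 0, 0, 0.63, 0, 0, 0], [1, 0, 0, 0.63, 0, 0, 0]]]}}

```text
t: 3.8
tcp_pos: [0.5537, 0.1516, 0.2745]
orientation: [0.001, 0.75, 0.661, 0.001]
force: [0.9, -0.1, -0.1]
opening: -0.0
finger_force: 0.0
```

Call:
{"api": "arm_command", "payload": {"moves": [[[1, 0.1, 0, 0, 0, 0, 0], [1, 0.2, 0, 0, 0, 0, 0], [1, 0.3, 0, 0, 0, 0, 0], [1, 0.4, 0, 0, 0, 0, 0], [1, 0.47, 0, 0, 0, 0, 0], [1, 0.53, 0, 0, 0, 0, 0], [1, 0.53, 0, 0, 0, 0, 0], [1, 0.53, 0, 0, 0, 0, 0]]]}}

```text
t: 4.47
tcp_pos: [0.5592, 0.2044, 0.2715]
orientation: [-0.0, 0.75, 0.662, -0.0]
force: [0.3, -0.6, -0.3]
opening: 0.0001
finger_force: 0.0
```

Call:
{"api": "arm_command", "payload": {"moves": [[[1, -0.15, 0, 0, 0, 0, 0], [1, -0.3, 0, -0.3, 0, 0, 0], [-1, -0.3, 0, -0.8, 0, 0, 0], [-1, -0.3, 0, -0.8, 0, 0, 0], [-1, -0.3, 0, -0.8, 0, 0, 0], [-1, -0.3, 0, -0.8, 0, 0, 0]]]}}

```text
t: 4.97
tcp_pos: [0.5556, 0.1731, 0.3523]
orientation: [0.001, 0.751, 0.661, 0.001]
force: [-0.2, -0.3, 0.0]
opening: 0.0479
finger_force: 0.0
```

Run:
```python
from h import *
np.set_printoptions(precision=4,suppress=True)
s=read_state();im=camera("wrist");cv2.imwrite("pics/w3.png",im)
print(s["t"],s["tcp_pos"],s["orientation"],s["opening"])
p=np.array([.5448,.0886,0]);c,n=np.cos(-.126),np.sin(-.126)
for a in (0,.4,.8,1.15):
    b=a-np.radians(20);y,z=.112+.045*np.sin(b),.068+.045*np.cos(b)
    print(a,px(p+[-n*y,c*y,z],"wrist",s))
print(px(p+[-n*.161,c*.161,.088],"wrist",s))
```

```text
4.9667 [0.5556 0.1731 0.3523] [0.0006 0.7505 0.6608 0.0006] 0.04792517001143532
0 [252.0056 188.1484]
0.4 [251.9331 162.4043]
0.8 [251.8741 133.3258]
1.15 [251.8455 110.8301]
[251.8079  82.7487]
```

View pics/w3.png

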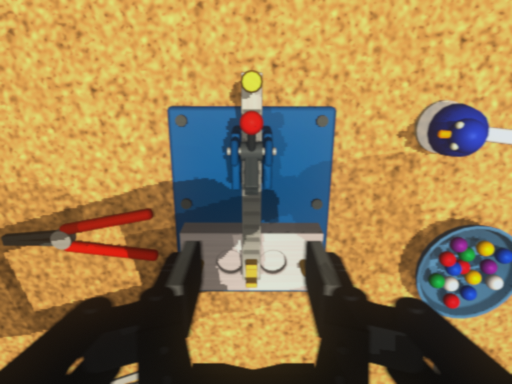

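Call:
{"api": "arm_command", "payload": {"moves": [[[-1, 0.4, 0, 0, 0, 0, 0], [-1, 0.78, 0, 0.3, 0, 0, 0], [-1, 0.78, 0, 0.3, 0, 0, 0], [-1, 0.78, 0, 0.3, 0, 0, 0], [-1, 0.78, 0, 0.3, 0, 0, 0]]]}}

```text
t: 5.43
tcp_pos: [0.5648, 0.2513, 0.3197]
orientation: [-0.001, 0.75, 0.662, -0.002]
force: [1.3, -0.3, -0.6]
opening: 0.0853
finger_force: 0.0
```

Call:
{"api": "arm_command", "payload": {"moves": [[[-1, 0, 0, 0.3, 0, 0, 0], [-1, 0, 0, 0.6, 0, 0, 0], [-1, 0, 0, 0.8, 0, 0, 0], [-1, 0, 0, 0.9, 0, 0, 0], [-1, 0, 0, 0.9, 0, 0, 0], [-1, 0, 0, 0.9, 0, 0, 0], [1, 0, 0, 0.9, 0, 0, 0], [1, 0, 0, 0.9, 0, 0, 0], [1, 0, 0, 0.9, 0, 0, 0], [1, 0, 0, 0.9, 0, 0, 0], [1, 0, 0, 0.9, 0, 0, 0], [1, 0, 0, 0.9, 0, 0, 0], [1, 0, 0, 0.9, 0, 0, 0]]], "squeeze": 40}}

```text
t: 6.52
tcp_pos: [0.5652, 0.2516, 0.2322]
orientation: [-0.0, 0.75, 0.661, 0.0]
force: [-1.5, -0.4, 4.5]
opening: 0.0135
finger_force: 38.9
```

Call:
{"api": "arm_command", "payload": {"moves": [[[1, 0.1, 0, 0, 0, 0, 0], [1, 0.2, 0, 0, 0, 0, 0], [1, 0.3, 0, 0, 0, 0, 0], [1, 0.4, 0, 0, 0, 0, 0], [1, 0.5, 0, 0, 0, 0, 0], [1, 0.6, 0, 0, 0, 0, 0], [1, 0.7, 0, 0, 0, 0, 0], [1, 0.76, 0, 0, 0, 0, 0], [1, 0.76, 0, 0, 0, 0, 0], [1, 0.76, 0, 0, 0, 0, 0], [1, 0.76, 0, 0, 0, 0, 0]]]}}

```text
t: 7.43
tcp_pos: [0.5751, 0.328, 0.2322]
orientation: [-0.0, 0.75, 0.661, 0.001]
force: [-0.1, 2.4, 5.4]
opening: 0.0137
finger_force: 39.3
```

Call:
{"api": "arm_command", "payload": {"moves": [[[-1, 0, 0, 0, 0, 0, 0], [-1, 0, 0, 0, 0, 0, 0], [-1, 0, 0, 0, 0, 0, 0], [-1, 0, 0, 0, 0, 0, 0], [-1, 0, 0, 0, 0, 0, 0], [-1, 0, 0, 0, 0, 0, 0], [-1, 0, 0, -0.3, 0, 0, 0], [-1, 0, 0, -0.6, 0, 0, 0], [-1, 0, 0, -1, 0, 0, 0], [-1, 0, 0, -1, 0, 0, 0], [-1, 0, 0, -1, 0, 0, 0]]]}}

```text
t: 8.35
tcp_pos: [0.5757, 0.3271, 0.3353]
orientation: [0.001, 0.75, 0.661, 0.003]
force: [0.3, -0.2, -0.8]
opening: 0.0855
finger_force: 0.0
```

Run:
```python
from h import *
np.set_printoptions(precision=4,suppress=True)
s=read_state();im=camera("wrist");
print(s["t"],s["tcp_pos"],s["orientation"],s["opening"])
# yellow knob blob
h=cv2.cvtColor(im,cv2.COLOR_BGR2HSV);m=cv2.inRange(h,(24,140,120),(34,255,255))
n,l,st,c=cv2.connectedComponentsWithStats(m);print([(x[4],np.round(y,1)) for x,y in zip(st[1:],c[1:]) if x[4]>60])
p=np.array([.5448,.0886,0]);co,n=np.cos(-.126),np.sin(-.126)
for y in (.161,.225,.235,.24): print(y,px(p+[-n*y,co*y,.088],"wrist",s))
for d in ("top",):
    camera(d); print(find_in("rest_knob",d)[:1],find_in("die_grip",d)[:1])
```

```text
8.35 [0.5757 0.3271 0.3353] [0.0013 0.7502 0.6611 0.0032] 0.08547402421218094
[(np.int32(77), array([508.8,  37.4])), (np.int32(80), array([235.2,  84.4])), (np.int32(69), array([273.8,  99.2])), (np.int32(66), array([ 47.7, 109. ]))]
0.161 [249.8014 303.6748]
0.225 [249.4737 224.2107]
0.235 [249.4174 210.574 ]
0.24 [249.3888 203.6188]
[{'point': [0.5647, 0.2696, 0.0558], 'p': 0.69}] [{'point': [0.5408, -0.2887, 0.0981], 'p': 0.71}]
```

Call:
{"api": "arm_command", "payload": {"moves": [[[-1, -0.3, -0.2, -0.4, 0, 0, 0.72], [-1, -1, -0.5, -0.4, 0, 0, 0.72], [-1, -1, -0.5, -0.4, 0, 0, 0.72], [-1, -1, -0.5, -0.4, 0, 0, 0.72], [-1, -1, -0.5, -0.4, 0, 0, 0.72], [-1, -1, -0.5, -0.4, 0, 0, 0.72], [-1, -1, -0.5, -0.4, 0, 0, 0.72], [-1, -1, -0.5, -0.4, 0, 0, 0.72], [-1, -1, -0.5, -0.4, 0, 0, 0.72], [-1, -1, -0.5, -0.4, 0, 0, 0.72], [-1, -1, -0.5, -0.4, 0, 0, 0.72], [-1, -1, -0.5, -0.4, 0, 0, 0.72], [-1, -1, -0.5, -0.4, 0, 0, 0.72]]]}}

```text
t: 9.63
tcp_pos: [0.5125, 0.2338, 0.3701]
orientation: [0.0, 1.0, 0.001, -0.002]
force: [0.1, -0.9, 0.3]
opening: 0.0855
finger_force: 0.0
```

Call:
{"api": "arm_command", "payload": {"moves": [[[-1, -0.25, 1, 0, 0, 0, 0], [-1, -0.25, 1, 0, 0, 0, 0], [-1, -0.25, 1, 0, 0, 0, 0], [-1, -0.25, 1, 0, 0, 0, 0]]]}}

```text
t: 9.97
tcp_pos: [0.4872, 0.1309, 0.3707]
orientation: [0.001, 1.0, 0.002, -0.001]
force: [-0.5, 0.3, -0.2]
opening: 0.0855
finger_force: 0.0
```

Call:
{"api": "arm_command", "payload": {"moves": [[[-1, -0.25, 1, 0, 0, 0, 0], [-1, -0.25, 1, 0, 0, 0, 0], [-1, -0.25, 1, 0, 0, 0, 0], [-1, -0.25, 1, 0, 0, 0, 0]]]}}

```text
t: 10.3
tcp_pos: [0.4632, 0.0313, 0.3711]
orientation: [0.0, 1.0, 0.002, -0.001]
force: [0.5, -0.1, -0.5]
opening: 0.0855
finger_force: 0.0
```

Call:
{"api": "arm_command", "payload": {"moves": [[[-1, -0.25, 1, 0, 0, 0, 0], [-1, -0.25, 1, 0, 0, 0, 0], [-1, -0.25, 1, 0, 0, 0, 0], [-1, -0.25, 1, 0, 0, 0, 0]]]}}

```text
t: 10.63
tcp_pos: [0.4392, -0.0685, 0.3714]
orientation: [0.0, 1.0, 0.002, -0.0]
force: [-0.0, 0.7, 0.9]
opening: 0.0852
finger_force: 0.0
```

Call:
{"api": "arm_command", "payload": {"moves": [[[-1, -0.25, 1, 0, 0, 0, 0], [-1, -0.25, 1, 0, 0, 0, 0], [-1, -0.25, 1, 0, 0, 0, 0], [-1, -0.25, 1, 0, 0, 0, 0]]]}}

```text
t: 10.97
tcp_pos: [0.4151, -0.1686, 0.3715]
orientation: [0.0, 1.0, 0.002, 0.0]
force: [0.6, -0.3, 0.4]
opening: 0.0853
finger_force: 0.0
```

Call:
{"api": "arm_command", "payload": {"moves": [[[-1, -0.25, 1, 0.3, 0, 0.305, 0], [-1, -0.25, 1, 0.3, 0, 0.305, 0], [-1, -0.25, 1, 0.3, 0, 0.305, 0], [-1, -0.25, 1, 0.3, 0, 0.305, 0], [-1, -0.25, 1, 0.3, 0, 0.305, 0], [-1, -0.25, 1, 0.3, 0, 0.305, 0], [-1, -0.25, 1, 0.3, 0, 0.305, 0]]]}}

```text
t: 11.55
tcp_pos: [0.3902, -0.2656, 0.3411]
orientation: [-0.002, 0.954, 0.002, 0.299]
force: [-0.5, 0.0, -0.3]
opening: 0.0851
finger_force: 0.0
```

Run:
```python
from h import *
np.set_printoptions(precision=4,suppress=True)
s=read_state();im=camera("wrist");cv2.imwrite("pics/w4.png",cv2.resize(im,(800,600),interpolation=cv2.INTER_CUBIC))
print(s["t"],s["tcp_pos"],rot(s["orientation"]).as_matrix(),s["joint_pos"])
for t in ["die_grip","marver","tool_rest"]:
    print(t,[(np.round(d["point"],3).tolist(),round(d["p"],2)) for d in find_in(t,"wrist")[:2]])
```

```text
11.55 [ 0.3902 -0.2656  0.3411] [[ 0.8217  0.0047  0.5698]
 [ 0.0021 -1.      0.0052]
 [ 0.5699 -0.0031 -0.8217]] [-1.0349  0.0697  2.025   0.7142  0.8512  0.1022]
die_grip [([0.542, -0.293, 0.092], 0.86)]
marver [([0.54, -0.204, 0.089], 0.87)]
tool_rest [([0.565, -0.254, 0.076], 0.75)]
```

View pics/w4.png

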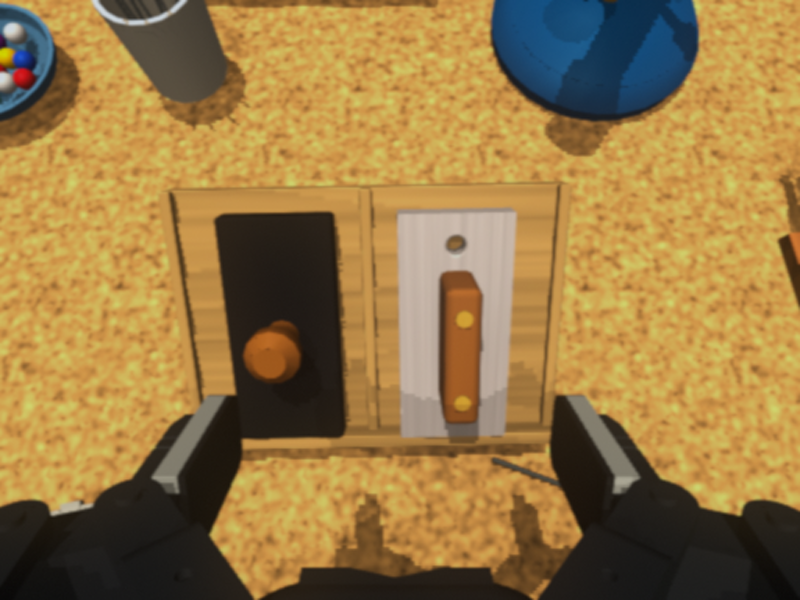

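Run:
```python
from h import *
np.set_printoptions(precision=4,suppress=True)
s=read_state();K,T=campose("wrist",s)
M=np.array([(65,30,-24),(65,-30,-24),(-65,-30,-24),(-65,30,-24),(48,0,-24),(36,9,18),(36,-9,18),(-36,-9,18),(-36,9,18)])/1000.
U=np.array([(398,211),(516,209),(505,438),(400,438),(456,243),(446,290),(482,290),(478,422),(446,420)])*.64
ok,r,t=cv2.solvePnP(M,U,K,None);pr=cv2.projectPoints(M,r,t,K,None)[0][:,0]
print((pr-U))
D=np.eye(4);D[:3,:3]=cv2.Rodrigues(r)[0];D[:3,3]=t[:,0];W=T@D;print(W,"pitch",np.degrees(np.arcsin(W[2,0])))
# constrained: pitch 35, roll 0; free x,y,z,yaw
def pose(p): return R.from_euler("ZY",[p[3],-np.radians(35)])
def f(p): return (px(pose(p).apply(M)+p[:3],"wrist",s)-U).ravel()
q=least_squares(f,[.54,-.29,.1,0],loss="soft_l1").x;print("con",q,f(q).reshape(-1,2).round(1).tolist())
Rt=rot(s["orientation"]);
print("grip centre in tool (rel. grasp pt)",Rt.inv().apply(q[:3]-s["tcp_pos"])-[0,0,.155],"free",Rt.inv().apply(W[:3,3]-s["tcp_pos"])-[0,0,.155])
print("die axes in tool\n",Rt.inv().as_matrix()@pose(q).as_matrix())
```

```text
[[ 0.8691  1.0729]
 [-1.1158  1.5241]
 [-0.5477 -2.4627]
 [ 1.1259 -2.1696]
 [ 0.0976  0.7321]
 [-0.7235 -2.4747]
 [ 1.2056 -2.6997]
 [ 0.9245  2.4762]
 [-1.7877  3.8659]]
[[ 0.8478 -0.0104 -0.5303  0.5284]
 [ 0.0186  0.9998  0.0101 -0.297 ]
 [ 0.5301 -0.0184  0.8478  0.0898]
 [ 0.      0.      0.      1.    ]] pitch 32.009223092313306
con [ 0.5274 -0.2967  0.0924  0.0229] [[-0.1, 0.1], [-0.5, 0.3], [-1.5, -5.0], [0.3, -3.9], [-0.1, -0.1], [0.1, -0.1], [2.4, -0.5], [1.3, 3.3], [-1.4, 5.0]]
grip centre in tool (rel. grasp pt) [-0.0309  0.0316  0.1277] free [-0.0315  0.0318  0.1304]
die axes in tool
 [[ 0.9999 -0.0125 -0.0027]
 [-0.0125 -0.9999  0.0093]
 [-0.0029 -0.0093 -1.    ]]
```

Call:
{"api": "arm_command", "payload": {"moves": [[[-0.2, -0.31, 0.31, 0.1, 0.005, 0.001, -0.006], [-0.2, -0.31, 0.31, 0.3, 0.005, 0.001, -0.006], [-0.2, -0.31, 0.31, 0.3, 0.005, 0.001, -0.006], [-0.2, -0.31, 0.31, 0.3, 0.005, 0.001, -0.006], [-0.2, -0.31, 0.31, 0.3, 0.005, 0.001, -0.006], [-0.2, -0.31, 0.31, 0.3, 0.005, 0.001, -0.006]]]}}

```text
t: 12.25
tcp_pos: [0.3827, -0.297, 0.3004]
orientation: [-0.003, 0.953, 0.011, 0.301]
force: [0.5, -0.2, 0.9]
opening: 0.0514
finger_force: 0.0
```

Run:
```python
from h import *
s=read_state();im=camera("wrist");cv2.imwrite("pics/w5.png",cv2.resize(im,(800,600),interpolation=cv2.INTER_CUBIC))
print(s["tcp_pos"],s["orientation"],s["opening"])
```

```text
[ 0.38266704 -0.29697868  0.30035498] [-0.00349956  0.95342141  0.01063668  0.30143362] 0.05140534865301983
```

View pics/w5.png

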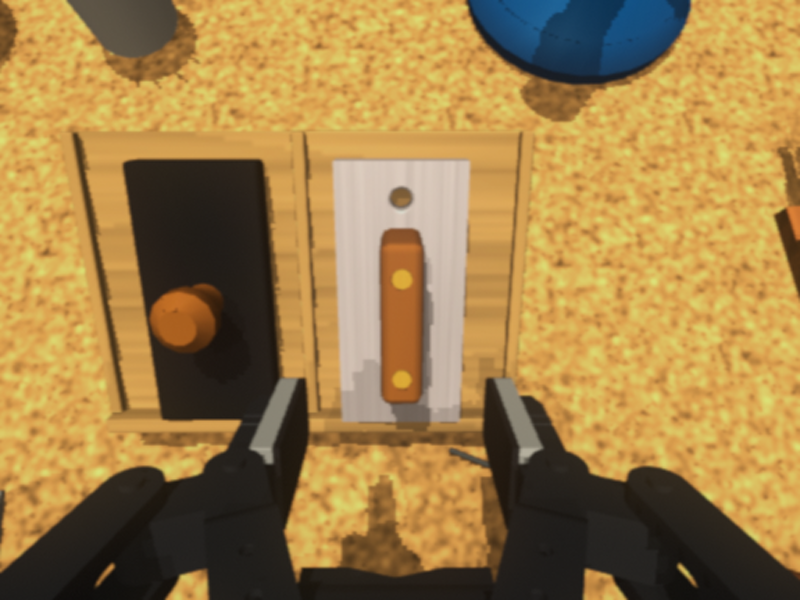

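Run:
```python
from h import *
np.set_printoptions(precision=4,suppress=True)
s=read_state();Rt=rot(s["orientation"])
M=np.array([(65,30,-24),(65,-30,-24),(-65,-30,-24),(-65,30,-24),(48,0,-24)])/1000.
U=np.array([(333,160),(470,160),(460,421),(341,421),(401,197)])*.64
for fix in (0,1):
    def pose(p): return Rt*R.from_rotvec([np.pi,0,0])*R.from_rotvec([0,0 if fix else p[4],p[3]])
    def f(p): return (px((pose(p)).apply(M)+Rt.apply(np.array(p[:3])+[0,0,.155])+s["tcp_pos"],"wrist",s)-U).ravel()
    q=least_squares(f,[0,0,.1,0,0]).x;print(q,f(q).reshape(-1,2).round(1).tolist())
for d in (.09,.095,.1,.105):
  print(d,px(Rt.apply([0,0,.155+d-.018])+s["tcp_pos"],"wrist",s)/.64)
```

```text
[-0.0026  0.0018  0.0947 -0.0009  0.0171] [[0.1, -0.5], [-0.2, -0.5], [-0.5, 0.1], [0.5, 0.1], [0.2, 0.8]]
[-0.0029  0.0018  0.0936 -0.0007  0.    ] [[-0.3, -0.4], [0.2, -0.4], [-0.5, -0.1], [0.5, -0.1], [0.2, 1.0]]
0.09 [397.4153 331.5111]
0.095 [397.3679 326.7576]
0.1 [397.3226 322.2089]
0.105 [397.2792 317.8522]
```

Call:
{"api": "arm_command", "payload": {"moves": [[[-0.2, -0.03, 0.02, 0.3, 0, 0, 0], [-0.2, -0.03, 0.02, 0.55, 0, 0, 0], [-0.2, -0.03, 0.02, 0.75, 0, 0, 0], [-0.2, -0.03, 0.02, 0.9, 0, 0, 0], [-0.2, -0.03, 0.02, 0.9, 0, 0, 0], [-0.2, -0.03, 0.02, 0.9, 0, 0, 0], [1, -0.03, 0.02, 0.9, 0, 0, 0], [1, -0.03, 0.02, 0.9, 0, 0, 0], [1, -0.03, 0.02, 0.9, 0, 0, 0], [1, -0.03, 0.02, 0.9, 0, 0, 0], [1, -0.03, 0.02, 0.9, 0, 0, 0], [1, -0.03, 0.02, 0.9, 0, 0, 0]]], "squeeze": 50}}

```text
t: 13.3
tcp_pos: [0.4312, -0.2989, 0.2253]
orientation: [-0.003, 0.953, 0.01, 0.302]
force: [-3.4, 1.1, 6.5]
opening: 0.0172
finger_force: 50.5
```

Call:
{"api": "arm_command", "payload": {"moves": [[[1, 0, 0, -0.1, 0, 0, 0], [1, 0, 0, -0.25, 0, 0, 0], [1, 0, 0, -0.45, 0, 0, 0], [1, 0, 0, -0.7, 0, 0, 0], [1, 0, 0, -1, 0, 0, 0], [1, 0, 0, -1, 0, 0, 0], [1, 0, 0, -1, 0, 0, 0]]]}}

```text
t: 13.88
tcp_pos: [0.3731, -0.3002, 0.3071]
orientation: [-0.002, 0.953, 0.009, 0.302]
force: [-0.5, -0.1, -2.3]
opening: 0.0169
finger_force: 49.7
```

Call:
{"api": "arm_command", "payload": {"moves": [[[1, 0.05, 0, -0.25, 0, -0.05, 0], [1, 0.1, 0, -0.4, 0, -0.1, 0], [1, 0.2, 0, -0.5, 0, -0.15, 0], [1, 0.2, 0, -0.5, 0, -0.2, 0], [1, 0.2, 0, -0.5, 0, -0.25, 0], [1, 0.2, 0, -0.5, 0, -0.305, 0], [1, 0.2, 0, -0.5, 0, -0.305, 0], [1, 0.2, 0, -0.5, 0, -0.305, 0], [1, 0.2, 0, -0.5, 0, -0.305, 0]]]}}

```text
t: 14.63
tcp_pos: [0.3619, -0.2997, 0.3572]
orientation: [-0.002, 1.0, 0.011, 0.002]
force: [-0.3, -1.1, -2.7]
opening: 0.017
finger_force: 49.9
```

Run:
```python
from h import *
np.set_printoptions(precision=4,suppress=True)
s=read_state();im=camera("wrist");cv2.imwrite("pics/w6.png",cv2.resize(im,(800,600),interpolation=cv2.INTER_CUBIC))
print(s["t"],s["tcp_pos"],rot(s["orientation"]).as_matrix(),s["opening"],s["finger_force"],s["joint_pos"])
```

```text
14.6333 [ 0.3619 -0.2997  0.3572] [[ 0.9998  0.0212  0.0044]
 [ 0.0212 -0.9998  0.0036]
 [ 0.0045 -0.0035 -1.    ]] 0.016973944978134644 49.87593412399292 [-0.932   0.1541  1.791   0.0061  1.1967  0.6153]
```

View pics/w6.png

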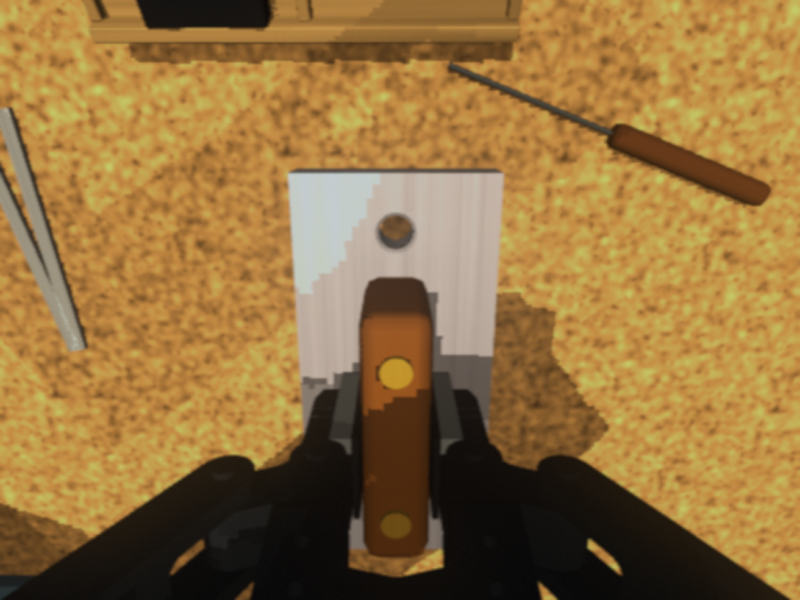

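Run:
```python
from h import *
np.set_printoptions(precision=4,suppress=True)
s=read_state();Rt=rot(s["orientation"])
M=np.array([(65,30,-24),(65,-30,-24),(48,0,-24),(-65,0,-24)])/1000.
U=np.array([(290,173),(503,172),(395.5,231),(0,549)])*.64
K,T=campose("wrist",s)
for fix in (0,1):
    def pose(p): return Rt*R.from_rotvec([np.pi,0,0])*R.from_rotvec([0,0 if fix else p[4],p[3]])
    def f(p):
        e=px((pose(p)).apply(M)+Rt.apply(np.array(p[:3])+[0,0,.155])+s["tcp_pos"],"wrist",s)-U;e[3,0]=0;return e.ravel()
    q=least_squares(f,[0,0,0,0,0]).x;print(q,f(q).reshape(-1,2).round(1).tolist())
    W=pose(q);print(W.as_matrix(), Rt.apply(q[:3]+[0,0,.155])+s["tcp_pos"])
```

```text
[ 0.0009 -0.0005  0.0061  0.0024  0.0212] [[-0.1, -0.3], [-0.3, -0.1], [0.5, 0.5], [0.0, -0.0]]
[[ 0.9996 -0.0229  0.0171]
 [ 0.023   0.9997 -0.0027]
 [-0.017   0.003   0.9999]] [ 0.3631 -0.2989  0.1964]
[ 0.0005 -0.0005  0.0051  0.0024  0.    ] [[-1.1, -0.2], [0.7, -0.0], [0.5, 1.0], [0.0, -0.9]]
[[ 0.9997 -0.0229 -0.0041]
 [ 0.0229  0.9997 -0.0031]
 [ 0.0041  0.003   1.    ]] [ 0.3627 -0.2989  0.1973]
```

Call:
{"api": "arm_command", "payload": {"moves": [[[1, 0, -0.3, -0.15, -0.002, -0.002, 0.0745], [1, 0, -0.6, -0.3, -0.002, -0.002, 0.0745], [1, 0, -1, -0.3, -0.002, -0.002, 0.0745], [1, 0, -1, -0.3, -0.002, -0.002, 0.0745], [1, 0, -1, -0.3, -0.002, -0.002, 0.0745]]]}}

```text
t: 15.1
tcp_pos: [0.3589, -0.1984, 0.3885]
orientation: [0.001, 0.998, -0.063, 0.0]
force: [-0.5, -1.1, -2.6]
opening: 0.0169
finger_force: 50.6
```

Call:
{"api": "arm_command", "payload": {"moves": [[[1, 0.07, -0.35, 0, 0, 0, 0], [1, 0.15, -0.7, 0, 0, 0, 0], [1, 0.2, -1, 0, 0, 0, 0], [1, 0.2, -1, 0, 0, 0, 0]]]}}

```text
t: 15.43
tcp_pos: [0.3926, -0.1005, 0.3877]
orientation: [-0.001, 0.998, -0.063, -0.0]
force: [-0.6, -0.3, -4.0]
opening: 0.0171
finger_force: 51.2
```

Call:
{"api": "arm_command", "payload": {"moves": [[[1, 0.2, -0.3, 0, 0, 0, 0], [1, 0.4, -0.6, 0, 0, 0, 0], [1, 0.6, -0.9, 0, 0, 0, 0], [1, 0.6, -1, 0, 0, 0, 0], [1, 0.6, -1, 0, 0, 0, 0]]]}}

```text
t: 15.85
tcp_pos: [0.4655, -0.0112, 0.387]
orientation: [0.001, 0.998, -0.063, -0.001]
force: [-0.0, 0.2, -3.8]
opening: 0.0171
finger_force: 51.4
```

Call:
{"api": "arm_command", "payload": {"moves": [[[1, 0.2, -0.3, 0, 0, 0, 0], [1, 0.4, -0.6, 0, 0, 0, 0], [1, 0.6, -0.9, 0, 0, 0, 0], [1, 0.6, -1, 0, 0, 0, 0], [1, 0.6, -1, 0, 0, 0, 0], [1, 0.6, -1, 0, 0, 0, 0], [1, 0.6, -1, 0, 0, 0, 0]]]}}

```text
t: 16.43
tcp_pos: [0.5362, 0.0777, 0.3869]
orientation: [0.002, 0.998, -0.065, -0.002]
force: [-0.8, -0.1, -2.7]
opening: 0.0171
finger_force: 51.5
```

```bash
cat > rel.py <<'E'
from h import *
np.set_printoptions(precision=4,suppress=True)
s=read_state();Rt=rot(s["orientation"]);g=Rt.apply([.0007,-.0005,.1605])+s["tcp_pos"]
a=-.126;Rp=R.from_euler("z",a)
print(s["t"],s["tcp_pos"],"grip in press mm",1000*Rp.inv().apply(g-[.5448,.0886,0]))
D=Rt*R.from_rotvec([np.pi,0,0])*R.from_rotvec([0,0,.0024]);print("rot err rad in tool",(Rt.inv()*(Rp*D.inv())*Rt).as_rotvec(), "force",s["force"],s["finger_force"])
E
python3 rel.py
```

```text
16.4333 [0.5362 0.0777 0.3869] grip in press mm [ -6.8908 -11.896  226.4298]
rot err rad in tool [ 0.0034  0.0029 -0.0013] force [-0.8319 -0.0623 -2.6672] 51.49915337562561
```

Call:
{"api": "arm_command", "payload": {"moves": [[[1, 0.07, -0.12, 0.3, 0.001, 0.001, 0], [1, 0.07, -0.12, 0.6, 0.001, 0.001, 0], [1, 0.07, -0.12, 0.9, 0.001, 0.001, 0], [1, 0.07, -0.12, 1, 0.001, 0.001, 0], [1, 0.07, -0.12, 1, 0.001, 0.001, 0], [1, 0.07, -0.12, 1, 0.001, 0.001, 0]]]}}

```text
t: 16.93
tcp_pos: [0.5452, 0.0891, 0.2879]
orientation: [0.0, 0.998, -0.065, -0.0]
force: [1.1, -0.2, -2.2]
opening: 0.0172
finger_force: 51.4
```

```bash
python3 rel.py
python3 - <<'E'
from h import *
im=camera("wrist");s=read_state()
a=cv2.resize(im[80:200,170:330],(800,600),interpolation=cv2.INTER_CUBIC);cv2.imwrite("pics/w7.png",a)
Rp=R.from_euler("z",-.126)
for z in (.038,.055,.06): print((px(Rp.apply([.048,0,z])+[.5448,.0886,0],"wrist",s)-[170,80])*5)
E
```

```text
16.9333 [0.5452 0.0891 0.2879] grip in press mm [  1.0024   0.8967 127.3597]
rot err rad in tool [ 0.0008 -0.     -0.0015] force [ 1.0881 -0.2232 -2.186 ] 51.433956027030945
[425.85716258 250.16444925]
[426.76366456 272.04189438]
[427.05838074 279.15455061]
```

View pics/w7.png

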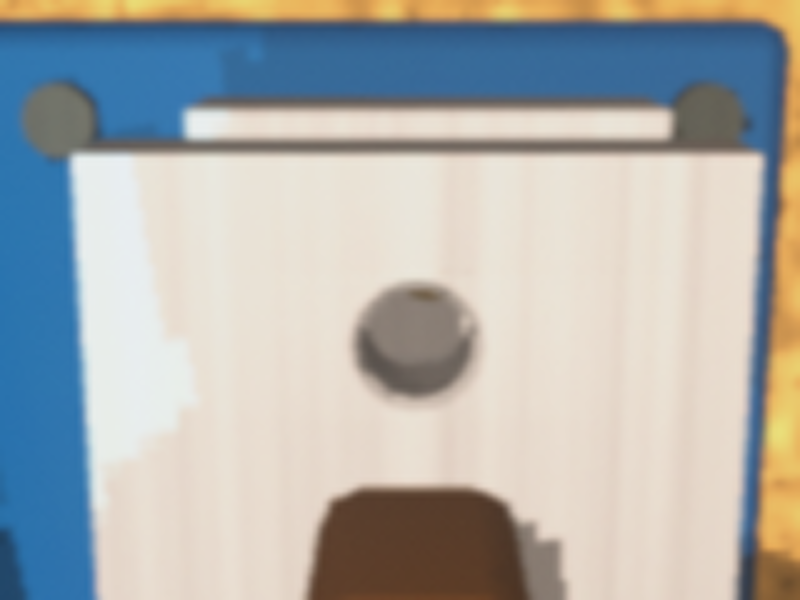

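Run:
```python
from h import *
np.set_printoptions(precision=2,suppress=True)
s=read_state();Rp=R.from_euler("z",-.126);Rt=rot(s["orientation"])
c=lambda P:(px(P,"wrist",s)-[170,80])*5
print("lower",c(Rp.apply([[.065,.03,.038],[.065,-.03,.038],[.065,.03,.021],[.048,0,.06]])+[.5448,.0886,0]).tolist())
D=Rt*R.from_rotvec([np.pi,0,0])*R.from_rotvec([0,0,.0024])
print("upper",c(D.apply([[.065,.03,-.024],[.065,-.03,-.024],[.048,0,-.024],[.048,0,-.038]])+Rt.apply([.0007,-.0005,.1605])+s["tcp_pos"]).tolist())
p=c(Rp.apply([[.065,0,.038],[.066,0,.038],[.065,.001,.038]])+[.5448,.0886,0]);print("per mm",p[1]-p[0],p[2]-p[0])
```

```text
lower [[183.78214342334573, 113.85040233569015], [667.4088520286332, 111.77542020466767], [199.96991045401145, 104.11222196855938], [427.0583807384381, 279.15455061407044]]
upper [[72.9201341176227, 148.34688431403364], [762.4223935585903, 146.28865490463596], [418.04652823425397, 339.88975860413075], [417.8485031695983, 310.75213727339747]]
per mm [-0.02 -8.29] [-8.06  0.03]
```

Call:
{"api": "arm_command", "payload": {"moves": [[[1, 0, 0.013, 0.1, 0, 0, 0.002], [1, 0, 0.013, 0.18, 0, 0, 0.002], [1, 0, 0.013, 0.26, 0, 0, 0.002], [1, 0, 0.013, 0.26, 0, 0, 0.002], [1, 0, 0.013, 0.26, 0, 0, 0.002]]]}}

```text
t: 17.4
tcp_pos: [0.5446, 0.0888, 0.2606]
orientation: [0.0, 0.998, -0.066, -0.001]
force: [0.1, 0.3, -4.0]
opening: 0.017
finger_force: 51.5
```

Call:
{"api": "arm_command", "payload": {"moves": [[[1, 0, 0, 0.02, 0, 0, 0], [1, 0, 0, 0.04, 0, 0, 0], [1, 0, 0, 0.06, 0, 0, 0], [1, 0, 0, 0.06, 0, 0, 0], [1, 0, 0, 0.06, 0, 0, 0]]]}}

```text
t: 17.82
tcp_pos: [0.5449, 0.0888, 0.2552]
orientation: [0.0, 0.998, -0.066, -0.0]
force: [-0.4, -0.1, -2.9]
opening: 0.0174
finger_force: 51.5
```

```bash
python3 rel.py
```

```text
17.8167 [0.5449 0.0888 0.2552] grip in press mm [ 0.7311  0.5725 94.6824]
rot err rad in tool [ 0.0007  0.0001 -0.0042] force [-0.3952 -0.0559 -2.9094] 51.45912408828735
```

Call:
{"api": "arm_command", "payload": {"moves": [[[1, 0, 0.004, 0.01, 0, 0, 0], [1, 0, 0.004, 0.02, 0, 0, 0], [1, 0, 0.004, 0.03, 0, 0, 0], [1, 0, 0.004, 0.04, 0, 0, 0], [1, 0, 0.004, 0.04, 0, 0, 0], [1, 0, 0.004, 0.04, 0, 0, 0]]]}}

```text
t: 18.32
tcp_pos: [0.5448, 0.0884, 0.2511]
orientation: [0.0, 0.998, -0.066, -0.0]
force: [0.0, -0.1, -2.4]
opening: 0.0172
finger_force: 51.5
```

```bash
python3 rel.py
```

```text
18.3167 [0.5448 0.0884 0.2511] grip in press mm [ 0.7104  0.1669 90.6419]
rot err rad in tool [ 0.0007  0.0001 -0.0042] force [ 0.0078 -0.1162 -2.3881] 51.45812809467316
```

Call:
{"api": "arm_command", "payload": {"moves": [[[1, 0, 0, 0.01, 0, 0, 0], [1, 0, 0, 0.02, 0, 0, 0], [1, 0, 0, 0.03, 0, 0, 0], [1, 0, 0, 0.04, 0, 0, 0], [1, 0, 0, 0.05, 0, 0, 0], [1, 0, 0, 0.05, 0, 0, 0]]]}}

```text
t: 18.82
tcp_pos: [0.5446, 0.0883, 0.2459]
orientation: [0.0, 0.998, -0.066, -0.0]
force: [-0.8, -1.5, -2.7]
opening: 0.017
finger_force: 51.5
```

Call:
{"api": "arm_command", "payload": {"moves": [[[1, 0, 0, 0.01, 0, 0, 0], [1, 0, 0, 0.02, 0, 0, 0], [1, 0, 0, 0.03, 0, 0, 0], [1, 0, 0, 0.04, 0, 0, 0], [1, 0, 0, 0.05, 0, 0, 0], [1, 0, 0, 0.05, 0, 0, 0]]]}}

```text
t: 19.32
tcp_pos: [0.5446, 0.0883, 0.2409]
orientation: [0.0, 0.998, -0.066, -0.0]
force: [-2.0, -1.2, -2.4]
opening: 0.017
finger_force: 51.6
```

```bash
python3 rel.py
```

```text
19.3167 [0.5446 0.0883 0.2409] grip in press mm [ 0.4463  0.0643 80.4433]
rot err rad in tool [ 0.0009  0.0007 -0.0042] force [-1.9603 -1.2494 -2.3883] 51.60544753074646
```

Pins are in both holes with little force. I'll finish in small steps.

Call:
{"api": "arm_command", "payload": {"moves": [[[1, 0, 0, 0.01, 0, 0, 0], [1, 0, 0, 0.02, 0, 0, 0], [1, 0, 0, 0.03, 0, 0, 0], [1, 0, 0, 0.03, 0, 0, 0], [1, 0, 0, 0.03, 0, 0, 0]]]}}

```text
t: 19.73
tcp_pos: [0.5447, 0.0883, 0.238]
orientation: [0.0, 0.998, -0.066, -0.0]
force: [-3.6, -2.1, -2.4]
opening: 0.0168
finger_force: 51.6
```

Call:
{"api": "arm_command", "payload": {"moves": [[[1, 0, 0, 0.005, 0, 0, 0], [1, 0, 0, 0.01, 0, 0, 0], [1, 0, 0, 0.01, 0, 0, 0]]]}}

```text
t: 19.98
tcp_pos: [0.5447, 0.0883, 0.2372]
orientation: [0.0, 0.998, -0.066, -0.0]
force: [-4.6, -2.9, -1.1]
opening: 0.0173
finger_force: 51.8
```

Call:
{"api": "arm_command", "payload": {"moves": [[[1, -0.004, 0.003, 0.005, 0, 0, 0], [1, -0.004, 0.003, 0.01, 0, 0, 0], [1, -0.004, 0.003, 0.01, 0, 0, 0]]]}}

```text
t: 20.23
tcp_pos: [0.5445, 0.0882, 0.2362]
orientation: [0.0, 0.998, -0.066, 0.0]
force: [-3.0, -1.3, -0.4]
opening: 0.0168
finger_force: 51.8
```

Call:
{"api": "arm_command", "payload": {"moves": [[[1, 0, 0, 0.005, 0, 0, 0], [1, 0, 0, 0.01, 0, 0, 0], [1, 0, 0, 0.01, 0, 0, 0]]]}}

```text
t: 20.48
tcp_pos: [0.5444, 0.0882, 0.2355]
orientation: [0.0, 0.998, -0.066, 0.0]
force: [-4.6, -0.3, 1.4]
opening: 0.0172
finger_force: 52.3
```

Call:
{"api": "arm_command", "payload": {"moves": [[[1, -0.003, 0, 0.005, 0, 0, 0], [1, -0.003, 0, 0.01, 0, 0, 0], [1, -0.003, 0, 0.01, 0, 0, 0]]]}}

```text
t: 20.73
tcp_pos: [0.5442, 0.0883, 0.2354]
orientation: [0.0, 0.998, -0.066, 0.001]
force: [-7.0, -1.7, 7.9]
opening: 0.017
finger_force: 53.2
```

Call:
{"api": "arm_command", "payload": {"moves": [[[1, -0.002, 0, 0.005, 0, 0, 0], [1, -0.002, 0, 0.01, 0, 0, 0], [1, -0.002, 0, 0.01, 0, 0, 0]]]}}

```text
t: 20.98
tcp_pos: [0.5441, 0.0883, 0.2354]
orientation: [0.0, 0.998, -0.066, 0.001]
force: [-9.6, -2.5, 15.4]
opening: 0.0169
finger_force: 54.2
```

Call:
{"api": "arm_command", "payload": {"moves": [[[1, 0, 0, 0, 0, 0, 0], [1, 0, 0, -0.005, 0, 0, 0], [1, 0, 0, -0.01, 0, 0, 0], [1, 0, 0, -0.01, 0, 0, 0]]], "squeeze": 20}}

```text
t: 21.32
tcp_pos: [0.5441, 0.0883, 0.2355]
orientation: [0.0, 0.998, -0.066, 0.001]
force: [-6.4, -1.1, 8.3]
opening: 0.0171
finger_force: 52.9
```

Call:
{"api": "arm_command", "payload": {"moves": [[[-0.2, 0, 0, 0, 0, 0, 0], [-0.2, 0, 0, 0, 0, 0, 0], [-0.2, 0, 0, 0, 0, 0, 0], [-0.2, 0, 0, 0, 0, 0, 0], [-0.2, 0, 0, 0, 0, 0, 0], [-0.2, 0, 0, -0.2, 0, 0, 0], [-0.2, 0, 0, -0.4, 0, 0, 0], [-0.2, 0, 0, -0.7, 0, 0, 0], [-0.2, 0, 0, -1, 0, 0, 0], [-0.2, 0, 0, -1, 0, 0, 0], [-0.2, 0, 0, -1, 0, 0, 0]]]}}

```text
t: 22.23
tcp_pos: [0.5446, 0.0883, 0.3363]
orientation: [0.0, 0.998, -0.066, 0.003]
force: [-0.5, 1.0, -0.9]
opening: 0.051
finger_force: 0.0
```

Run:
```python
from h import *
s=read_state();im=camera("wrist");cv2.imwrite("pics/w8.png",cv2.resize(im,(800,600),interpolation=cv2.INTER_CUBIC))
print(s["t"],s["tcp_pos"],s["force"],s["opening"])
Rp=R.from_euler("z",-.126)
for nm,P in dict(top=[[.065,.03,.052],[.065,-.03,.052],[.048,0,.052],[.048,0,.06]],knob=[[0,.237,.088]]).items():
    print(nm,(px(Rp.apply(P)+[.5448,.0886,0],"wrist",s)/.64).round(1).tolist())
```

```text
22.2333 [0.54462961 0.08826954 0.33628135] [-0.47638758  0.98462947 -0.89002925] 0.05104861484391512
top [[329.7, 154.7], [461.3, 153.7], [395.8, 191.8], [395.8, 194.1]]
knob [[-153.8, 319.1]]
```

View pics/w8.png

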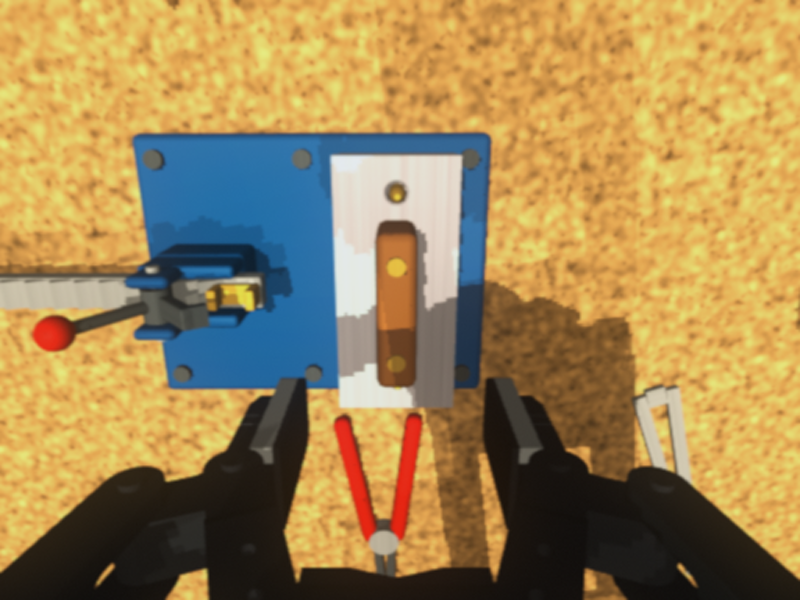

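The picture shows the upper die seated: its far corners are at (330,155) and (463,155), which matches the flush prediction. A pin shows in the hole at (396,192). The V is drawn back at (235,297), well clear of the die, and the gripper is free.

```bash
python3 -c "
from rig import *
print(close_job())"
```

```text
the job is handed in; nothing more can be done
None
```

The bead press is closed and the job handed in at about 22 s: pawl tipped back, mandrel rest drawn out about 76 mm, upper die flush over both pins and released; the hand-in call returned no verdict.

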